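# Stock the sloped juice rack

### The arm

A 6-joint arm with a two-finger parallel gripper is mounted at the origin on the work surface. World frame = base frame: x ahead of the robot, y to its left, z up, the work surface at z = 0. Lengths are in m, angles in degrees, forces in N, time in s.
With the tool pointing down it reaches from about 0.4 to 0.825 m from the base axis. Payload 7 kg.
Tool frame: the origin (TCP) lies on the centre line of the jaws, within the pads' length; the fingertips stand 19 mm ahead of it and the grasp point (between the pads) is the TCP; z points along the fingers, y is the line along which they close (so a half turn about z gives the same grasp; the last joint's range is limited). The gripper opens to 88 mm and grips with 3 to 60 N. Pads are 19 mm wide; open, the fingers measure 130 mm over their backs; the gripper's body (78 mm by 193 mm) begins 47 mm behind the grasp point.
Start: joints at [81.881, 20.546, 0.682, 0, -70.136, -16.507], TCP at [0.281, 0.614, 0.246] pointing down, gripper open.
Joint ranges: [-176.03, 176.03], [-82.01, 121.73], [-58.28, 71.71], [-173.87, 95.51], [-174.79, -0.11], [-173.66, 173.66]. Speed limits (degrees/s): [136.94, 136.94, 172.46, 180, 180, 180].

### API

Orientations are given as [roll, pitch, yaw] about the fixed x, y, z axes, in that order (R = Rz(yaw) Ry(pitch) Rx(roll)).
In Python, from plant import get_state, capture, close_job gives the robot as it stands.
- The arm moves only by the tool apply_moves, never from a script. Its argument "targets" is a list of rows, each a list of 7 numbers: the opening, from 0 (shut) to 1 (fully open), then the shift along the tool's x, y, z normalised to -1 to 1, where 1 is 1000 mm, then the turn, a rotation vector about the tool's x, y, z normalised to -1 to 1, where 1 is 90 degrees. In form: [[claw, tx, ty, tz, ax, ay, az], ...]. A call has 1 to 20 rows; each row shifts and turns the commanded pose from where the row before left it, along the tool's axes as they then stand; what a row does not reach is not made up. A row lasts 1/12 s, in which the tool goes at most 41.7 mm and 7.16 degrees, less where a joint would pass 70% of its speed; a pose out of reach is approached as far as the arm can. A call with a number of a shift or a turn outside -1 to 1 is refused whole. A call with a gripper value outside its range is refused whole. The fingers move at their own pace and stop on an object; "newtons" is the grip in N (left out, the last holds). Time passes only in rows, so rows that do not move let the fingers close. It gives the time, the measured TCP pose, the force, the opening and the grip force at its end, in the units of the state.
- get_state(): the state, without advancing time (a new reading comes with each control period).
- capture(name): name is "scene" or "top"; returns a dict with "frame" (384x512x3 uint8, red, green, blue), "range_z" (384x512 float32, m along the optical axis (not along the pixel's ray), 0 where there is no reading), "camera_matrix" (3x3 intrinsics, pixels), "k1" (the pictures are not rectified: a ray, as slopes to the right and down, at radius r is drawn at 1 + k1 r^2 times it, then the intrinsics apply), "T" (4x4, takes a point from camera to world coordinates). Camera axes: x right, y down, z forward; pixel columns grow to the right and rows downward; lengths in m; the calibration is good to about 2 mm. A picture is of the moment at which its call begins.
- close_job(): hands the job in; it is judged then, once.
The state is a dict: "time_s": time; "joints": joint angles; "qd": joint speeds; "joint_torque": joint torques, N m; "tcp_pos": TCP position; "eef_rot": TCP orientation; "contact_force": force on the tool from outside, world axes, zero at the start; "moment": the same for the moment, N m; "gripper_width": finger opening in m; "gripper_force": force on a finger pad.
Only numpy, scipy, OpenCV 4.12 (cv2) and the standard library are available. Lean on these libraries where they do the work, as an engineer would, in place of code of your own. Each camera call takes 0.05 s, during which the arm holds its last target. There are 200 camera calls.

### The job

Fill the sloped bottle rack for service: lay the orange and the red juice bottle from the service tray in the lanes marked with their own colour clips, caps uphill, and slide all three bottles, the green one already in its lane too, down under the rails until each base rests fully home against the stop board. Set the bottles down and push them gently, leave them lying flat and let go, and do not move or knock over the tumbler, the water bottle or the jug.

Things in the scene. Friction and masses are not known exactly. Their poses are not given: they have to be found in the camera images.
- rack: fixed sloped steel bottle rack, three lanes. Origin: on the lane floor, mid length of the centre lane. x downhill along the lanes (12 degrees below level), y across to the left, z square to the floor. Lanes: x -150 (open high end) to +150 mm, centres y -70, 0, +70 mm, 66 mm clear between dividers 18 mm high. Ribbed rubber floor: bottles stay put unless pushed (under 5 N).
- rack_stop (a point): middle of the stop board's face at the low end of the centre lane, at lane floor height (rack x = 150 mm). Axes as the rack's. The board spans all lanes and stands 50 mm above the lane floor
- rack_rail (a point): middle of the upper keep rail, an 8 mm bar across all lanes 70 mm above the lane floor at rack x = 60 mm; a second one is at x = 120 mm. Both are bent rods whose legs stand outside the lanes at y = -111 and +111 mm. Lying bottles pass under with 12 mm to spare but cannot be put in through them, only laid in uphill of the upper rail
- orange_center (a point): orange juice in a square bottle lying on its side, white cap, 0.2 to 0.37 kg, 130 mm long; body 54 x 54 mm in section. This point: mid length on its centre line, 27 mm above what it lies on. x runs from cap to base: body from x -29 to +65 mm (base face), neck 30 mm across, cap 36 mm across from -46 to -65 mm (its end). Starts on the service tray, cap roughly towards the robot.
- red_center (a point): red juice in a square bottle lying on its side, white cap, 0.2 to 0.37 kg, 130 mm long; body 54 x 54 mm in section. This point: mid length on its centre line, 27 mm above what it lies on. x runs from cap to base: body from x -29 to +65 mm (base face), neck 30 mm across, cap 36 mm across from -46 to -65 mm (its end). Starts on the service tray, cap roughly towards the robot.
- green_center (a point): green juice in a square bottle lying on its side, white cap, 0.2 to 0.37 kg, 130 mm long; body 54 x 54 mm in section. This point: mid length on its centre line, 27 mm above what it lies on. x runs from cap to base: body from x -29 to +65 mm (base face), neck 30 mm across, cap 36 mm across from -46 to -65 mm (its end). Starts in the centre lane, part of the way down, cap uphill.
- clip_orange: orange flavour clip, 54 mm wide, 28 mm deep and 12 mm high, sitting on the top edge of the stop board at the middle of its lane (left or right lane). Axes as the rack's; origin at the middle of the board's top edge, 3 mm beyond the stop face and 50 mm above the lane floor. It does not overhang the lane
- clip_red: red flavour clip, the same, on the other outer lane
- clip_green: green flavour clip, the same, always on the centre lane
- salver: fixed black service tray, 300 (x) x 230 (y) mm, floor 6 mm thick, rim 14 mm high; origin at the centre of its underside. Carries the orange and red bottles, lying side by side, and the tumbler
- tumbler_mid (a point): empty glass tumbler standing on the service tray, 66 mm across, 95 mm tall; this point is half-way up. A bystander
- water_mid (a point): full green glass water bottle standing between the service tray and the rack, 68 mm across, 220 mm tall; this point is 110 mm up. A bystander
- jug_mid (a point): full juice jug with steel lid standing beyond them, 108 mm across, 197 mm tall, with a purple handle reaching 91 mm from its axis along its own +y; this point is 90 mm up its axis. A bystander
- orange_cap (a point): centre of the cap's end face of the orange bottle (its x = -65 mm)
- green_cap (a point): centre of the cap's end face of the green bottle (its x = -65 mm)
- red_cap (a point): centre of the cap's end face of the red bottle (its x = -65 mm)
- juice_orange: the orange bottle itself: origin on its underside at mid length, axes as the centre point's
- juice_green: the green bottle itself: origin on its underside at mid length, axes as the centre point's
- juice_red: the red bottle itself: origin on its underside at mid length, axes as the centre point's
Mind the look-alikes: they are no part of the job. There is more than one size of the juice_red; the job needs the middle-sized.

How it is judged:
By the outcome, as a careful person would: the job done as asked, in the order asked, and still so for the second after the job is handed in, with the robot touching nothing.
It also fails if it takes over 72 s, if anything falls off the work surface, if the arm or the gripper's body presses on something with over 40 N, if the wrist force passes 120 N, or if a joint passes its speed limit or range.

## Working session

There is one attempt and no reset: what is moved stays moved. The work goes in short steps, Python scripts to look and compute and a tool call to move; the robot and the scene stay as the last step left them, time stands still between calls to the robot, and variables do not carry over. Pictures are saved under pics/ and viewed, at most 10 in all, crops included, and the job is handed in when it is done.

Besides the shell and the picture viewer there is one more tool, called after "Request:" as name([rows], argument=value, ...), one row to a line, values as JSON. apply_moves: Moves the arm, as the interface text tells. Scaled input: -1 to 1 covers 1000 mm each way for a shift and 90 degrees each way for a turn. Its arguments: {"type":"object","properties":{"targets":{"type":"array","items":{"type":"array","items":{"type":"number"}}},"newtons":{"type":"number"}},"required":["targets"]}

```bash
ls && mkdir -p pics && cat > h.py <<'E'
import numpy as np, cv2, pickle
from plant import get_state, capture, close_job
def snap(n,f):
    c=capture(n); pickle.dump(c,open(f'pics/{f}.pkl','wb')); cv2.imwrite(f'pics/{f}.png',cv2.cvtColor(c['frame'],cv2.COLOR_RGB2BGR)); return c
def load(f): return pickle.load(open(f'pics/{f}.pkl','rb'))
def cloud(c):
    K=np.array(c['camera_matrix']); h,w=c['range_z'].shape
    u,v=np.meshgrid(np.arange(w),np.arange(h))
    p=np.stack([u,v],-1).reshape(-1,1,2).astype(np.float64)
    x=cv2.undistortPoints(p,K,np.array([c['k1'],0,0,0,0.]),).reshape(h,w,2)
    z=c['range_z'].astype(float)
    P=np.stack([x[...,0]*z,x[...,1]*z,z,np.ones_like(z)],-1)@np.array(c['T']).T
    P=P[...,:3].copy(); P[z==0]=np.nan
    return P
E
python3 - <<'E'
from h import *
a=snap('scene','s0'); b=snap('top','t0')
print(a['T'],b['T'],a['camera_matrix'],a['k1']); print(get_state())
E
```

```text
pics
[[ 0.22706185  0.69928144 -0.67782622  1.28254141]
 [ 0.97377817 -0.17310324  0.14761894 -0.16797656]
 [-0.01410673 -0.693571   -0.72025014  0.83181371]
 [ 0.          0.          0.          1.        ]] [[ 1.35648834e-01 -9.69855099e-01  2.02436362e-01  3.74635357e-01]
 [-9.90756980e-01 -1.32782335e-01  2.77391084e-02 -1.82882318e-02]
 [-2.29428518e-05 -2.04328016e-01 -9.78902478e-01  1.22479267e+00]
 [ 0.00000000e+00  0.00000000e+00  0.00000000e+00  1.00000000e+00]] [[422.05916718   0.         261.4574339 ]
 [  0.         422.05916718 191.70067346]
 [  0.           0.           1.        ]] 0.020202780775833266
{'time_s': 0.1, 'joints': array([ 8.18826977e+01,  2.05865076e+01,  6.41471166e-01, -1.84543144e-02,
       -7.01376247e+01, -1.65064732e+01]), 'qd': array([ 0.06525536, -0.0726349 ,  0.08793131,  0.03440532, -0.03437473,
        0.02940651]), 'joint_torque': array([-1.36247138e-03, -5.84164488e+01,  2.93751079e+01,  7.01552555e+00,
        1.02153546e-02, -5.36985181e-05]), 'tcp_pos': array([0.28109751, 0.61324268, 0.24474201]), 'eef_rot': array([ 1.79915816e+02, -6.85373999e-03, -2.46300531e+01]), 'contact_force': array([-0.57603968,  0.50663726, -0.90897292]), 'moment': array([-0.04196986,  0.01102952,  0.01705084]), 'gripper_force': 0.0, 'gripper_width': 0.08770621580838822}
```

View pics/t0.png

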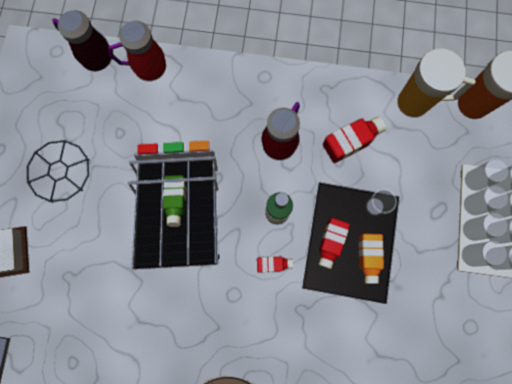

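View pics/s0.png

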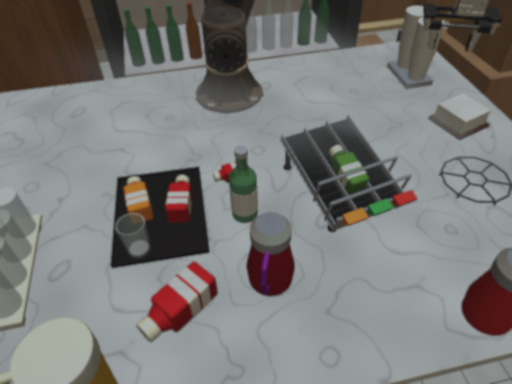

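The top view shows the rack on the left, with clips red (148,149), green (173,147) and orange (199,146). Green lies in the centre lane at (174,200). The tray holds red (335,243), orange (372,258) and the tumbler (382,203).

Red candidates are the big one at (355,138), the one on the tray at (335,243) and the small one at (272,264). I choose the tray one and will check its size.

```bash
python3 - <<'E'
from h import *
b=load('t0'); P=cloud(b); np.set_printoptions(precision=4,suppress=True)
hsv=cv2.cvtColor(b['frame'],cv2.COLOR_RGB2HSV).astype(int)
im=cv2.imread('pics/t0.png')
def box(n,r0,r1,c0,c1,zmin,zmax=1):
    Q=P[r0:r1,c0:c1].reshape(-1,3); Q=Q[(Q[:,2]>zmin)&(Q[:,2]<zmax)]
    r=cv2.minAreaRect((Q[:,:2]*1000).astype(np.float32)); print(n,len(Q),r,'zmed',np.median(Q[:,2]),'z95',np.percentile(Q[:,2],95)); return Q
box('red',212,275,315,355,0.03); box('orange',228,288,355,390,.03); box('bigred',112,165,318,388,.03); box('small',250,276,250,297,.012)
# floor plane of rack
Q=P[195:262,140:212].reshape(-1,3)
best=None;rng=np.random.default_rng(0)
Q=Q[~np.isnan(Q).any(1)]
for _ in range(500):
    s=Q[rng.choice(len(Q),3,False)]; n=np.cross(s[1]-s[0],s[2]-s[0]); n/=np.linalg.norm(n)+1e-12; n*=np.sign(n[2])
    k=abs((Q-s[0])@n)<.003
    if best is None or k.sum()>best.sum(): best=k
F=Q[best]; c=F.mean(0); n=np.linalg.svd(F-c,full_matrices=False)[2][2]; n*=np.sign(n[2])
print('floor',c,n,np.degrees(np.arccos(n[2])),best.sum(),len(Q), np.degrees(np.arctan2(n[1],n[0])))
for nm,(v,u) in dict(redclip=(149,148),greenclip=(147,173),orclip=(146,199),gtop=(200,174),tumbler=(203,382),water=(200,280)).items(): print(nm,P[v,u])
crop=cv2.resize(im[125:300,120:410],None,fx=2.7,fy=2.7,interpolation=cv2.INTER_CUBIC); cv2.imwrite('pics/c0.png',crop)
E
```

```text
red 958 ((499.11761474609375, -216.21340942382812), (55.28468704223633, 130.99485778808594), 78.22277069091797) zmed 0.058928139458812256 z95 0.06330511097093286
orange 984 ((474.00726318359375, -324.259765625), (129.5309295654297, 55.61727523803711), 6.712080478668213) zmed 0.058847516674406575 z95 0.06326022131082602
bigred 1508 ((804.8135986328125, -251.24476623535156), (72.84986114501953, 176.53494262695312), 35.9193115234375) zmed 0.07055441139761298 z95 0.07517005600254274
small 509 ((423.58319091796875, -70.28797149658203), (39.79364776611328, 96.97234344482422), 7.882307052612305) zmed 0.039675368605667005 z95 0.04407428223765888
floor [0.4714 0.2017 0.0738] [0.2027 0.0427 0.9783] 11.95379850726909 3250 4800 11.887764364087262
redclip [0.6767 0.3098 0.0923]
greenclip [0.6919 0.2444 0.0901]
orclip [0.7039 0.175  0.0912]
gtop [0.5453 0.2118 0.1134]
tumbler [ 0.6318 -0.3487  0.0118]
water [ 0.5631 -0.0554  0.2168]
```

View pics/c0.png

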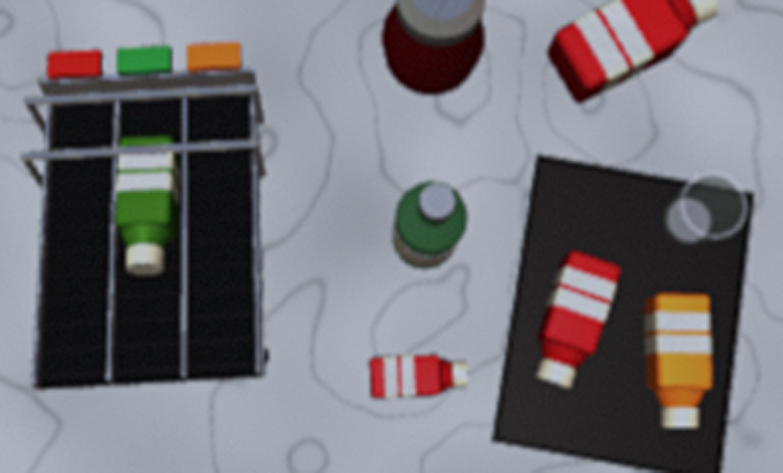

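```bash
cat >> h.py <<'E'
def Rrack(yaw):
    a=np.radians(12); y=np.radians(yaw)
    Ry=np.array([[np.cos(a),0,np.sin(a)],[0,1,0],[-np.sin(a),0,np.cos(a)]])
    Rz=np.array([[np.cos(y),-np.sin(y),0],[np.sin(y),np.cos(y),0],[0,0,1]])
    return Rz@Ry
E
python3 - <<'E'
from h import *
np.set_printoptions(precision=4,suppress=True,linewidth=150)
for f in ('t0','s0'):
    b=load(f);P=cloud(b);hsv=cv2.cvtColor(b['frame'],cv2.COLOR_RGB2HSV).astype(int)
    R=Rrack(11.4);o=np.array([.505,.208,.0665])
    X=(P-o)@R
    near=(abs(X[...,0])<.22)&(abs(X[...,1])<.16)&(abs(X[...,2])<.1)
    # bars/dividers
    fl=near&(abs(X[...,2])<.008)&(abs(X[...,0])<.13)&(abs(X[...,1])<.09)&(hsv[...,2]<60)
    A=np.c_[X[fl][:,:2],np.ones(fl.sum())]; print(f,'floor fit slope/offset',np.linalg.lstsq(A,X[fl][:,2],rcond=None)[0],fl.sum())
    ra=near&(X[...,2]>.058)&(X[...,2]<.08)&(hsv[...,1]<60)
    Q=X[ra]
    for lo,hi in((.03,.09),(.09,.14)):
        q=Q[(Q[:,0]>lo)&(Q[:,0]<hi)]; p=np.polyfit(q[:,1],q[:,0],1) if len(q)>5 else None
        print('rail',len(q),p,np.median(q,0),np.percentile(q[:,1],[1,99]))
    for nm,h0,h1 in(('red',170,180),('red',0,4),('or',6,18),('gr',45,85)):
        m=near&(hsv[...,0]>=h0)&(hsv[...,0]<=h1)&(hsv[...,1]>130)&(X[...,0]>.14)
        if m.sum()>5: print(nm,m.sum(),np.median(X[m],0),np.percentile(X[m],[3,97],axis=0).ravel())
    m=near&(hsv[...,0]>=45)&(hsv[...,0]<=85)&(hsv[...,1]>100)&(X[...,0]<.13)
    print('green',m.sum(),np.percentile(X[m],[2,50,98],axis=0))
    # divider height points
    d=near&(X[...,2]>.01)&(X[...,2]<.025)&(abs(X[...,0])<.15)&(X[...,0]<0.0)
    h,e=np.histogram(X[d][:,1],bins=np.arange(-.13,.131,.004)); print([(round(e[i]+.002,3),h[i]) for i in range(len(h)) if h[i]>4])
    d=near&(abs(X[...,2])<.02)&(hsv[...,2]<70); print('xext',np.percentile(X[d][:,0],[.2,1,99,99.8]),np.percentile(X[d][:,1],[.5,99.5]))
E
```

```text
t0 floor fit slope/offset [0.0016 0.0005 0.0001] 4459
rail 286 [0.0043 0.0781] [0.0786 0.001  0.0726] [-0.1131  0.112 ]
rail 205 [-0.0047  0.137 ] [0.1369 0.012  0.0727] [-0.1137  0.113 ]
red 24 [0.1712 0.0706 0.0589] [0.1677 0.0472 0.0548 0.1989 0.0941 0.0637]
red 158 [0.1828 0.069  0.0611] [0.1709 0.0453 0.0578 0.1959 0.0937 0.0649]
or 184 [ 0.18   -0.0716  0.0616] [ 0.1708 -0.0956  0.0526  0.1948 -0.0472  0.0648]
gr 164 [ 0.1815 -0.0011  0.0614] [ 0.1702 -0.0252  0.0574  0.195   0.0232  0.065 ]
green 491 [[-0.0042 -0.0267  0.0073]
 [ 0.0213 -0.0034  0.0517]
 [ 0.1019  0.0245  0.0574]]
[(np.float64(-0.104), np.int64(84)), (np.float64(-0.036), np.int64(49)), (np.float64(-0.032), np.int64(49)), (np.float64(0.032), np.int64(8)), (np.float64(0.036), np.int64(85)), (np.float64(0.04), np.int64(8)), (np.float64(0.104), np.int64(71)), (np.float64(0.108), np.int64(47))]
xext [-0.1293 -0.1277  0.1676  0.1705] [-0.0993  0.1048]
s0 floor fit slope/offset [0.0016 0.0008 0.0003] 2221
rail 288 [0.006  0.0809] [ 0.0811 -0.0058  0.0731] [-0.1132  0.1113]
rail 111 [0.0027 0.138 ] [ 0.1381 -0.0225  0.0731] [-0.1141  0.1076]
red 227 [0.1861 0.0635 0.0621] [0.1725 0.0423 0.0321 0.1991 0.0921 0.0655]
or 290 [ 0.1836 -0.0727  0.0618] [ 0.1446 -0.0968  0.0008  0.1981 -0.0328  0.065 ]
gr 213 [ 0.1856 -0.0035  0.0623] [ 0.1729 -0.0266  0.0581  0.1977  0.0217  0.0652]
green 470 [[ 0.0034 -0.0286  0.0157]
 [ 0.0906 -0.0061  0.0523]
 [ 0.1044  0.0227  0.0569]]
[(np.float64(-0.108), np.int64(6)), (np.float64(-0.104), np.int64(91)), (np.float64(-0.1), np.int64(14)), (np.float64(-0.036), np.int64(70)), (np.float64(-0.032), np.int64(40)), (np.float64(0.032), np.int64(16)), (np.float64(0.036), np.int64(72)), (np.float64(0.04), np.int64(14)), (np.float64(0.104), np.int64(86)), (np.float64(0.108), np.int64(29))]
xext [-0.1204 -0.1176  0.1704  0.1757] [-0.1078  0.1055]
```

The tray red measures 131 mm long (the others are 177 and 97), so it is the middle-sized one. The rack yaw is 11.3°, with its origin at about (.523, .212, .063). The red lane is on the left (+70) and the orange lane on the right (-70). I'll go to orange first.

```bash
cat >> h.py <<'E'
from scipy.spatial.transform import Rotation as Ro
O=np.array([.5232,.2117,.0632]); YAW=11.3
def go(p,R):
    s=get_state(); C=Ro.from_euler('xyz',s['eef_rot'],degrees=True).as_matrix()
    w=Ro.from_matrix(C.T@R).as_rotvec(degrees=True)
    print('turn/90',np.round(w/90,4),'then shift',np.round(R.T@(np.array(p)-s['tcp_pos']),4),'t',s['time_s'])
D=np.diag([1,-1,-1.])
def down(yaw): return Ro.from_euler('z',yaw,degrees=True).as_matrix()@D
def lane(x,y,z): return O+Rrack(YAW)@np.array([x,y,z])
RT=Rrack(YAW)@D
def inrack():
    s=get_state(); print('rack',np.round(Rrack(YAW).T@(s['tcp_pos']-O)*1000,1))
E
python3 - <<'E'
from h import *
b=load('t0');K=b['camera_matrix'];T=np.array(b['T'])
def ray(u,v,z):
    x=cv2.undistortPoints(np.array([[[u,v]]],float),np.array(K),np.array([b['k1'],0,0,0,0.]))[0,0]
    d=T[:3,:3]@[x[0],x[1],1]; return T[:3,3]+d*(z-T[2,3])/d[2]
# tumbler rim in crop centre (713,205), base (688,220)
for (cu,cv),z in (((713,207),.101),((688,220),.008),((437,200),.22)): print(ray(120+cu/2.7,125+cv/2.7,z))
go((.45,.3,.33),down(6.7))
E
```

```text
[ 0.61713665 -0.32948989  0.101     ]
[ 0.61989697 -0.33031373  0.008     ]
[ 0.56523182 -0.05925141  0.22      ]
turn/90 [ 9.000e-04  2.000e-04 -3.481e-01] then shift [ 0.1312  0.3308 -0.0853] t 0.1
```

Request:
apply_moves([
  [0.85,0,0,0,0,0,-0.0696],
  [0.85,0,0,0,0,0,-0.0696],
  [0.85,0,0,0,0,0,-0.0696],
  [0.85,0,0,0,0,0,-0.0696],
  [0.85,0,0,0,0,0,-0.0696],
  [0.85,0.0131,0.0331,-0.0085,0,0,0],
  [0.85,0.0131,0.0331,-0.0085,0,0,0],
  [0.85,0.0131,0.0331,-0.0085,0,0,0],
  [0.85,0.0131,0.0331,-0.0085,0,0,0],
  [0.85,0.0131,0.0331,-0.0085,0,0,0],
  [0.85,0.0131,0.0331,-0.0085,0,0,0],
  [0.85,0.0131,0.0331,-0.0085,0,0,0],
  [0.85,0.0131,0.0331,-0.0085,0,0,0],
  [0.85,0.0131,0.0331,-0.0085,0,0,0],
  [0.85,0.0131,0.0331,-0.0085,0,0,0],
])

```text
time_s: 1.35
tcp_pos: [0.4502, 0.2983, 0.3309]
eef_rot: [180.0, 0.0, 6.7]
contact_force: [0.2, -0.1, 0.6]
gripper_width: 0.0746
gripper_force: 0.0
```

Request:
apply_moves([
  [0.85,-0.0028,0.0389,0,0,0,0],
  [0.85,-0.0028,0.0389,0,0,0,0],
  [0.85,-0.0028,0.0389,0,0,0,0],
  [0.85,-0.0028,0.0389,0,0,0,0],
  [0.85,-0.0028,0.0389,0,0,0,0],
  [0.85,-0.0028,0.0389,0,0,0,0],
  [0.85,-0.0028,0.0389,0,0,0,0],
  [0.85,-0.0028,0.0389,0,0,0,0],
  [0.85,-0.0028,0.0389,0,0,0,0],
  [0.85,-0.0028,0.0389,0,0,0,0],
  [0.85,-0.0028,0.0389,0,0,0,0],
  [0.85,-0.0028,0.0389,0,0,0,0],
  [0.85,-0.0028,0.0389,0,0,0,0],
  [0.85,-0.0028,0.0389,0,0,0,0],
  [0.85,-0.0028,0.0389,0,0,0,0],
  [0.85,-0.0028,0.0389,0,0,0,0],
  [0.85,0,0,0,0,0,0],
  [0.85,0,0,0,0,0,0],
])

```text
time_s: 2.85
tcp_pos: [0.4773, -0.3251, 0.3292]
eef_rot: [-179.9, 0.1, 6.5]
contact_force: [-0.2, 1.0, 0.1]
gripper_width: 0.0747
gripper_force: 0.0
```

```bash
python3 - <<'E'
from h import *
go((.479,-.3237,.048),down(6.7)); s=get_state(); print(s['joints'],s['tcp_pos'],s['eef_rot'])
E
```

```text
turn/90 [-0.0007  0.0014 -0.0025] then shift [ 0.0018 -0.0012  0.2812] t 2.85
[-1.48685386e+01  8.99544192e+00 -4.06458751e+00 -1.07425113e-02
 -7.70821724e+01  1.11347131e+02] [ 0.47733292 -0.32510445  0.32916535] [-1.79938489e+02  1.28636534e-01  6.47624691e+00]
```

Request:
apply_moves([
  [0.85,0.0018,-0.0012,0.035,0,0,0],
  [0.85,0,0,0.035,0,0,0],
  [0.85,0,0,0.035,0,0,0],
  [0.85,0,0,0.035,0,0,0],
  [0.85,0,0,0.035,0,0,0],
  [0.85,0,0,0.035,0,0,0],
  [0.85,0,0,0.03,0,0,0],
  [0.85,0,0,0.02,0,0,0],
  [0.85,0,0,0.011,0,0,0],
  [0.85,0,0,0.01,0,0,0],
  [0.85,0,0,0,0,0,0],
  [0.4,0,0,0,0,0,0],
  [0.4,0,0,0,0,0,0],
  [0.4,0,0,0,0,0,0],
  [0.4,0,0,0,0,0,0],
  [0.4,0,0,0,0,0,0],
], newtons=20)

```text
time_s: 4.18
tcp_pos: [0.4804, -0.3222, 0.0508]
eef_rot: [179.9, -0.1, 6.7]
contact_force: [-0.9, 0.9, 6.3]
gripper_width: 0.0537
gripper_force: 20.0
```

Request:
apply_moves([
  [0.4,0,0,-0.01,0,0,0],
  [0.4,0,0,-0.02,0,0,0],
  [0.4,0,0,-0.035,0,0,0],
  [0.4,0,0,-0.035,0,0,0],
  [0.4,0,0,-0.035,0,0,0],
  [0.4,0,0,-0.035,0,0,0],
  [0.4,0,0,-0.035,0,0,0],
  [0.4,0,0,-0.035,0,0,0],
  [0.4,0,0,-0.035,0,0,0],
  [0.4,0,0,0,0,0,0],
  [0.4,0,0,0,0,0,0],
])

```text
time_s: 5.1
tcp_pos: [0.4799, -0.3218, 0.327]
eef_rot: [179.9, -0.2, 6.7]
contact_force: [-0.0, -0.0, -4.4]
gripper_width: 0.0537
gripper_force: 20.0
```

```bash
python3 - <<'E'
from h import *
s=get_state(); print(s['tcp_pos'],s['contact_force'],s['gripper_width'])
h=lane(-.073,-.07,.045); h[2]=.32; print(h,lane(-.073,-.07,.045)); go(h,down(YAW)); go(h,RT)
E
```

```text
[ 0.47987914 -0.32184635  0.32700811] [-3.84927557e-03 -1.02441781e-02 -4.41824677e+00] 0.053685473518823364
[0.47607032 0.13089876 0.32      ] [0.47607032 0.13089876 0.1223942 ]
turn/90 [ 0.0008 -0.0025 -0.0513] then shift [ 0.085  -0.4447  0.007 ] t 5.1
turn/90 [-0.0045 -0.1358 -0.0512] then shift [ 0.0846 -0.4447 -0.0108] t 5.1
```

Request:
apply_moves([
  [0.4,0,0,0,0,0,-0.051],
  [0.4,0.0071,-0.0371,0,0,0,0],
  [0.4,0.0071,-0.0371,0,0,0,0],
  [0.4,0.0071,-0.0371,0,0,0,0],
  [0.4,0.0071,-0.0371,0,0,0,0],
  [0.4,0.0071,-0.0371,0,0,0,0],
  [0.4,0.0071,-0.0371,0,0,0,0],
  [0.4,0.0071,-0.0371,0,0,0,0],
  [0.4,0.0071,-0.0371,0,0,0,0],
  [0.4,0.0071,-0.0371,0,0,0,0],
  [0.4,0.0071,-0.0371,0,0,0,0],
  [0.4,0.0071,-0.0371,0,0,0,0],
  [0.4,0.0071,-0.0371,0,0,0,0],
  [0.4,0,0,0,0,-0.0667,0],
  [0.4,0,0,0,0,-0.0667,0],
  [0.4,0,0,0,0,0,0],
  [0.4,0,0,0,0,0,0],
  [0.4,0,0,0,0,0,0],
])

```text
time_s: 6.6
tcp_pos: [0.4758, 0.131, 0.3231]
eef_rot: [179.9, 12.1, 11.2]
contact_force: [-0.3, -0.1, -3.0]
gripper_width: 0.0538
gripper_force: 20.0
```

```bash
python3 - <<'E'
from h import *
snap('scene','s1'); snap('top','t1')
inrack(); go(lane(-.073,-.07,.070),RT); print(get_state()['contact_force'])
P=cloud(load('t1')); b=load('t1')
hsv=cv2.cvtColor(b['frame'],cv2.COLOR_RGB2HSV).astype(int)
m=(hsv[...,0]>=6)&(hsv[...,0]<=18)&(hsv[...,1]>150)
X=(P-O)@Rrack(YAW)
m&=(X[...,2]>.1)&(X[...,2]<.4)&(abs(X[...,1])<.2)
print(m.sum(),np.percentile(X[m],[2,50,98],axis=0)) if m.sum() else 0
a=cv2.imread('pics/s1.png'); cv2.imwrite('pics/c1.png',np.hstack([cv2.resize(a[60:280,200:440],None,fx=1.8,fy=1.8),cv2.resize(cv2.imread('pics/t1.png')[100:320,110:300],None,fx=1.8,fy=1.8)]))
E
```

```text
rack [-115.6  -70.1  242.6]
turn/90 [-0.0001 -0.0005 -0.0006] then shift [ 4.260e-02 -1.000e-04  1.726e-01] t 6.7
[-0.36692515 -0.47970262 -3.86521945]
594 [[-0.16742669 -0.11927935  0.20837364]
 [-0.14657998 -0.07717928  0.24943011]
 [-0.07532339 -0.04533246  0.32230225]]
```

View pics/c1.png

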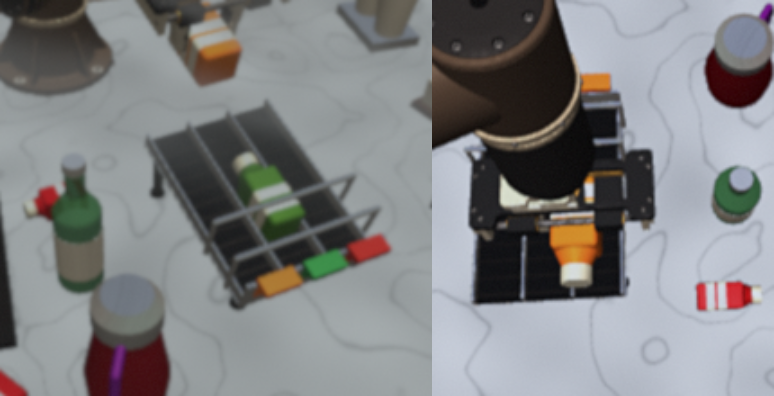

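The picture shows the orange bottle held square over the right lane, with its base towards the stop and its cap uphill. I'll lower it.

Request:
apply_moves([
  [0.4,0.0085,0,0.0345,0,0,0],
  [0.4,0.0085,0,0.0345,0,0,0],
  [0.4,0.0085,0,0.0345,0,0,0],
  [0.4,0.0085,0,0.0345,0,0,0],
  [0.4,0.0085,0,0.025,0,0,0],
  [0.4,0,0,0.01,0,0,0],
  [0.4,0,0,0.006,0,0,0],
  [0.4,0,0,0.006,0,0,0],
  [0.4,0,0,0.004,0,0,0],
  [0.4,0,0,0.004,0,0,0],
  [0.4,0,0,0,0,0,0],
  [0.4,0,0,0,0,0,0],
])

```text
time_s: 7.7
tcp_pos: [0.4778, 0.1319, 0.1277]
eef_rot: [-180.0, 11.9, 11.3]
contact_force: [-0.7, 0.2, -2.8]
gripper_width: 0.0538
gripper_force: 20.0
```

```bash
python3 - <<'E'
from h import *
inrack(); print(get_state()['contact_force']); b=snap('scene','s2'); P=cloud(b);X=(P-O)@Rrack(YAW)
hsv=cv2.cvtColor(b['frame'],cv2.COLOR_RGB2HSV).astype(int)
m=(hsv[...,0]>=6)&(hsv[...,0]<=18)&(hsv[...,1]>130)&(X[...,0]<.1)&(abs(X[...,1]+.07)<.05)&(X[...,2]>0)
print(m.sum(),np.percentile(X[m],[1,50,99],axis=0)*1000)
E
```

```text
rack [-72.3 -69.4  50.6]
[-0.7407643   0.16859961 -2.79575525]
318 [[-91.86521421 -97.00235528  12.76873641]
 [-17.68283891 -73.90999646  50.6469912 ]
 [-14.17425796 -46.33025778  63.07265224]]
```

Request:
apply_moves([
  [0.4,0,0,0.002,0,0,0],
  [0.4,0,0,0.002,0,0,0],
  [0.4,0,0,0.0015,0,0,0],
  [0.4,0,0,0,0,0,0],
  [0.4,0,0,0,0,0,0],
])

```text
time_s: 8.17
tcp_pos: [0.4763, 0.1314, 0.1215]
eef_rot: [180.0, 12.0, 11.3]
contact_force: [-0.2, 0.9, -3.7]
gripper_width: 0.0539
gripper_force: 20.0
```

Request:
apply_moves([
  [0.4,0,0,0.001,0,0,0],
  [0.4,0,0,0.001,0,0,0],
  [0.4,0,0,0.001,0,0,0],
  [0.4,0,0,0,0,0,0],
  [0.4,0,0,0,0,0,0],
])

```text
time_s: 8.58
tcp_pos: [0.4765, 0.1315, 0.1208]
eef_rot: [180.0, 11.9, 11.3]
contact_force: [-3.6, 0.3, 14.4]
gripper_width: 0.0538
gripper_force: 20.0
```

```bash
python3 - <<'E'
from h import *
inrack(); print(get_state()['contact_force']); b=snap('scene','s3'); P=cloud(b);X=(P-O)@Rrack(YAW)
hsv=cv2.cvtColor(b['frame'],cv2.COLOR_RGB2HSV).astype(int)
m=(hsv[...,0]>=6)&(hsv[...,0]<=18)&(hsv[...,1]>130)&(X[...,0]<.1)&(abs(X[...,1]+.07)<.05)&(X[...,2]>0)
print(m.sum(),np.percentile(X[m],[1,50,99],axis=0)*1000)
E
```

```text
rack [-72.2 -69.5  43.5]
[-3.64355074  0.25851645 14.42174484]
309 [[-92.71073852 -96.92634199   5.09298372]
 [-17.72912577 -73.43565441  44.535479  ]
 [-13.72462195 -45.84399336  56.20896388]]
```

Request:
apply_moves([
  [0.4,0,0,-0.0008,0,0,0],
  [0.8,0,0,0,0,0,0],
  [0.8,0,0,0,0,0,0],
  [0.8,0,0,0,0,0,0],
  [0.8,0,0,0,0,0,0],
  [0.8,0,0,-0.01,0,0,0],
  [0.8,0,0,-0.02,0,0,0],
  [0.8,0,0,-0.035,0,0,0],
  [0.8,0,0,-0.035,0,0,0],
  [0.8,0,0,-0.035,0,0,0],
  [0.8,0,0,-0.035,0,0,0],
  [0.8,0,0,-0.035,0,0,0],
  [0.8,0,0,0,0,0.0667,0],
  [0.8,0,0,0,0,0.0667,0],
  [0.8,0,0,0,0,0,0],
])

```text
time_s: 9.88
tcp_pos: [0.5159, 0.1386, 0.3216]
eef_rot: [-179.9, -0.4, 11.3]
contact_force: [-1.3, 0.4, -0.6]
gripper_width: 0.0704
gripper_force: 0.0
```

```bash
python3 - <<'E'
from h import *
a=np.radians(-11.8); t=np.array([.4991+.005*np.cos(a),-.2162+.005*np.sin(a),.33]); print(t,get_state()['gripper_width'])
go(t,down(-11.8)); snap('scene','s4')
b=load('s4');P=cloud(b);X=(P-O)@Rrack(YAW)
hsv=cv2.cvtColor(b['frame'],cv2.COLOR_RGB2HSV).astype(int)
m=(hsv[...,0]>=6)&(hsv[...,0]<=18)&(hsv[...,1]>130)&(X[...,0]<.1)&(abs(X[...,1]+.07)<.05)&(X[...,2]>0)
print(m.sum(),np.percentile(X[m],[1,50,99],axis=0)*1000)
E
```

```text
[ 0.50399434 -0.21722248  0.33      ] 0.07040054192169276
turn/90 [-0.0019 -0.0045  0.2565] then shift [ 0.0611  0.3507 -0.0084] t 9.8833
454 [[-116.46703811  -97.27235647    5.44326038]
 [ -23.60620335  -74.43463879   51.16698887]
 [ -14.1371902   -46.55203086   56.04472303]]
```

Request:
apply_moves([
  [0.8,0,0,0,0,0,0.0641],
  [0.8,0,0,0,0,0,0.0641],
  [0.8,0,0,0,0,0,0.0641],
  [0.8,0,0,0,0,0,0.0641],
  [0.8,0.0068,0.039,-0.001,0,0,0],
  [0.8,0.0068,0.039,-0.001,0,0,0],
  [0.8,0.0068,0.039,-0.001,0,0,0],
  [0.8,0.0068,0.039,-0.001,0,0,0],
  [0.8,0.0068,0.039,-0.001,0,0,0],
  [0.8,0.0068,0.039,-0.001,0,0,0],
  [0.8,0.0068,0.039,-0.001,0,0,0],
  [0.8,0.0068,0.039,-0.001,0,0,0],
  [0.8,0.0068,0.039,-0.001,0,0,0],
  [0.8,0,0,0,0,0,0],
  [0.8,0,0,0,0,0,0],
])

```text
time_s: 11.18
tcp_pos: [0.5057, -0.2187, 0.3286]
eef_rot: [180.0, 0.1, -12.0]
contact_force: [0.7, 0.6, 0.2]
gripper_width: 0.0699
gripper_force: 0.0
```

```bash
python3 - <<'E'
from h import *
go([.504,-.2172,.048],down(-11.8))
E
```

```text
turn/90 [ 0.0001  0.0015 -0.0026] then shift [-0.0019 -0.0011  0.2806] t 11.1833
```

Request:
apply_moves([
  [0.8,-0.0019,-0.001,0.035,0,0,0],
  [0.8,0,0,0.035,0,0,0],
  [0.8,0,0,0.035,0,0,0],
  [0.8,0,0,0.035,0,0,0],
  [0.8,0,0,0.035,0,0,0],
  [0.8,0,0,0.035,0,0,0],
  [0.8,0,0,0.03,0,0,0],
  [0.8,0,0,0.02,0,0,0],
  [0.8,0,0,0.011,0,0,0],
  [0.8,0,0,0.01,0,0,0],
  [0.8,0,0,0,0,0,0],
  [0.4,0,0,0,0,0,0],
  [0.4,0,0,0,0,0,0],
  [0.4,0,0,0,0,0,0],
  [0.4,0,0,0,0,0,0],
  [0.4,0,0,0,0,0,0],
], newtons=20)

```text
time_s: 12.52
tcp_pos: [0.505, -0.2151, 0.0491]
eef_rot: [-180.0, -0.1, -11.8]
contact_force: [-0.8, 1.4, 4.8]
gripper_width: 0.0539
gripper_force: 20.0
```

Request:
apply_moves([
  [0.4,0,0,-0.01,0,0,0],
  [0.4,0,0,-0.02,0,0,0],
  [0.4,0,0,-0.035,0,0,0],
  [0.4,0,0,-0.035,0,0,0],
  [0.4,0,0,-0.035,0,0,0],
  [0.4,0,0,-0.035,0,0,0],
  [0.4,0,0,-0.035,0,0,0],
  [0.4,0,0,-0.035,0,0,0],
  [0.4,0,0,-0.035,0,0,0],
  [0.4,0,0,0,0,0,0],
  [0.4,0,0,0,0,0,0],
])

```text
time_s: 13.43
tcp_pos: [0.5045, -0.2151, 0.3257]
eef_rot: [-179.9, -0.3, -11.8]
contact_force: [-0.0, 0.7, -3.8]
gripper_width: 0.0539
gripper_force: 20.0
```

```bash
python3 - <<'E'
from h import *
s=get_state(); print(s['tcp_pos'],s['contact_force'],s['gripper_width'])
h=lane(-.073,.07,.07)+Rrack(YAW)@[0,0,.18]; print(h); go(h,down(YAW))
E
```

```text
[ 0.50454528 -0.21507057  0.32571844] [-0.01418715  0.73364719 -3.76729002] 0.05388219029676933
[0.49043351 0.27653641 0.32291445]
turn/90 [ 0.     -0.003  -0.2567] then shift [ 0.0825 -0.4848  0.0028] t 13.4333
```

Request:
apply_moves([
  [0.4,0,0,0,0,0,-0.0642],
  [0.4,0,0,0,0,0,-0.0642],
  [0.4,0,0,0,0,0,-0.0642],
  [0.4,0,0,0,0,0,-0.0642],
  [0.4,0.0063,-0.0373,0,0,0,0],
  [0.4,0.0063,-0.0373,0,0,0,0],
  [0.4,0.0063,-0.0373,0,0,0,0],
  [0.4,0.0063,-0.0373,0,0,0,0],
  [0.4,0.0063,-0.0373,0,0,0,0],
  [0.4,0.0063,-0.0373,0,0,0,0],
  [0.4,0.0063,-0.0373,0,0,0,0],
  [0.4,0.0063,-0.0373,0,0,0,0],
  [0.4,0.0063,-0.0373,0,0,0,0],
  [0.4,0.0063,-0.0373,0,0,0,0],
  [0.4,0.0063,-0.0373,0,0,0,0],
  [0.4,0.0063,-0.0373,0,0,0,0],
  [0.4,0.0063,-0.0373,0,0,0,0],
  [0.4,0,0,0,0,-0.0667,0],
  [0.4,0,0,0,0,-0.0667,0],
  [0.4,0,0,0,0,0,0],
])

```text
time_s: 15.1
tcp_pos: [0.4893, 0.2776, 0.3185]
eef_rot: [179.8, 12.8, 11.3]
contact_force: [0.8, -0.1, -3.9]
gripper_width: 0.0539
gripper_force: 20.0
```

Request:
apply_moves([
  [0.4,0,0,0,0,0,0],
  [0.4,0,0,0,0,0,0],
])

```text
time_s: 15.27
tcp_pos: [0.4893, 0.276, 0.3216]
eef_rot: [179.9, 12.0, 11.3]
contact_force: [-0.3, -0.8, -1.4]
gripper_width: 0.0534
gripper_force: 20.0
```

```bash
python3 - <<'E'
from h import *
inrack(); go(lane(-.073,.07,.070),RT)
E
```

```text
rack [-73.9  69.7 248.5]
turn/90 [ 0.0007  0.0005 -0.0005] then shift [ 0.0009 -0.0003  0.1785] t 15.2667
```

Request:
apply_moves([
  [0.4,0.001,0,0.035,0,0,0],
  [0.4,0,0,0.035,0,0,0],
  [0.4,0,0,0.035,0,0,0],
  [0.4,0,0,0.035,0,0,0],
  [0.4,0,0,0.025,0,0,0],
  [0.4,0,0,0.0135,0,0,0],
  [0.4,0,0,0.006,0,0,0],
  [0.4,0,0,0.006,0,0,0],
  [0.4,0,0,0.004,0,0,0],
  [0.4,0,0,0.004,0,0,0],
  [0.4,0,0,0.002,0,0,0],
  [0.4,0,0,0.002,0,0,0],
  [0.4,0,0,0,0,0,0],
  [0.4,0,0,0,0,0,0],
])

```text
time_s: 16.43
tcp_pos: [0.4493, 0.2685, 0.1249]
eef_rot: [-180.0, 12.0, 11.3]
contact_force: [0.5, 0.5, -1.8]
gripper_width: 0.0542
gripper_force: 20.0
```

```bash
python3 - <<'E'
from h import *
inrack(); print(get_state()['contact_force']); b=snap('scene','s5'); P=cloud(b);X=(P-O)@Rrack(YAW)
hsv=cv2.cvtColor(b['frame'],cv2.COLOR_RGB2HSV).astype(int)
m=((hsv[...,0]>=170)|(hsv[...,0]<=4))&(hsv[...,1]>130)&(X[...,0]<.1)&(abs(X[...,1]-.07)<.05)&(X[...,2]>0)
print(m.sum(),np.percentile(X[m],[1,50,99],axis=0)*1000)
E
```

```text
rack [-72.9  70.2  47.6]
[ 0.50354565  0.49821472 -1.82765076]
99 [[-30.72707379  43.38464457  51.64222805]
 [-21.74980194  63.81092558  58.18699354]
 [-15.47561055  88.95039321  61.64291016]]
```

Request:
apply_moves([
  [0.4,0,0,0.0015,0,0,0],
  [0.4,0,0,0.001,0,0,0],
  [0.4,0,0,0.001,0,0,0],
  [0.4,0,0,0,0,0,0],
  [0.4,0,0,0,0,0,0],
])

```text
time_s: 16.9
tcp_pos: [0.4483, 0.2683, 0.1211]
eef_rot: [180.0, 12.0, 11.3]
contact_force: [0.0, -0.4, -1.2]
gripper_width: 0.0536
gripper_force: 20.0
```

Request:
apply_moves([
  [0.4,0,0,0.001,0,0,0],
  [0.4,0,0,0.001,0,0,0],
  [0.4,0,0,0,0,0,0],
  [0.4,0,0,0,0,0,0],
])

```text
time_s: 17.23
tcp_pos: [0.448, 0.2683, 0.1194]
eef_rot: [-180.0, 12.0, 11.3]
contact_force: [-0.5, 0.4, -0.2]
gripper_width: 0.0539
gripper_force: 20.0
```

Request:
apply_moves([
  [0.4,0,0,0.001,0,0,0],
  [0.4,0,0,0,0,0,0],
  [0.4,0,0,0,0,0,0],
])

```text
time_s: 17.48
tcp_pos: [0.448, 0.2683, 0.1193]
eef_rot: [-180.0, 12.0, 11.4]
contact_force: [-1.9, -0.9, 6.6]
gripper_width: 0.054
gripper_force: 20.0
```

```bash
python3 - <<'E'
from h import *
inrack(); print(get_state()['contact_force']); b=snap('scene','s6'); P=cloud(b);X=(P-O)@Rrack(YAW)
hsv=cv2.cvtColor(b['frame'],cv2.COLOR_RGB2HSV).astype(int)
m=((hsv[...,0]>=170)|(hsv[...,0]<=4))&(hsv[...,1]>130)&(X[...,0]<.1)&(abs(X[...,1]-.07)<.05)&(X[...,2]>0)
print(m.sum(),np.percentile(X[m],[1,50,99],axis=0)*1000)
E
```

```text
rack [-72.9  70.2  41.8]
[-1.93113761 -0.85393162  6.56024906]
103 [[-30.92097325  43.64594127  46.10094807]
 [-21.73164749  65.23578422  52.35967834]
 [-14.32104581  88.2673941   56.08975537]]
```

Request:
apply_moves([
  [0.4,0,0,-0.0005,0,0,0],
  [0.75,0,0,0,0,0,0],
  [0.75,0,0,0,0,0,0],
  [0.75,0,0,0,0,0,0],
  [0.75,0,0,-0.01,0,0,0],
  [0.75,0,0,-0.025,0,0,0],
  [0.75,0,0,-0.03,0,0,0],
  [0.0,-0.0325,0,0,0,0,0],
  [0.0,-0.0325,0,0,0,0,0],
  [0.0,-0.0325,0,0,0,0,0],
  [0.0,0,0,0,0,0,0],
  [0.0,0,0,0,0,0,0],
  [0.0,0,0,0,0,0,0],
  [0.0,0,0,0,0,0,0],
])

```text
time_s: 18.7
tcp_pos: [0.3682, 0.2524, 0.2028]
eef_rot: [180.0, 12.0, 11.3]
contact_force: [-0.5, -0.3, -0.7]
gripper_width: 0.0246
gripper_force: 0.0
```

```bash
python3 - <<'E'
from h import *
inrack(); s=get_state(); print(s['joints'],s['gripper_width']); b=snap('scene','s7'); P=cloud(b);X=(P-O)@Rrack(YAW)
go(lane(-.172,.07,.034),RT)
hsv=cv2.cvtColor(b['frame'],cv2.COLOR_RGB2HSV).astype(int)
for n,h0,h1,y in(('red',-1,4,.07),('red2',170,180,.07),('or',6,18,-.07),('gr',45,85,0),('white',-1,181,.07),('white',-1,181,-.07),('white',-1,181,0.)):
    w=(hsv[...,1]<70)&(hsv[...,2]>110) if n=='white' else hsv[...,1]>130
    m=(hsv[...,0]>=h0)&(hsv[...,0]<=h1)&w&(X[...,0]<.1)&(X[...,0]>-.2)&(abs(X[...,1]-y)<.033)&(X[...,2]>0.005)&(X[...,2]<.06)
    if m.sum()>3: print(n,m.sum(),(np.percentile(X[m],[1,50,99],axis=0)*1000).round().tolist())
cv2.imwrite('pics/c7.png',cv2.resize(cv2.imread('pics/s7.png')[60:260,200:440],None,fx=2.5,fy=2.5))
E
```

```text
rack [-169.9   70.3  106.6]
[ 52.76417921   7.88039867 -19.90585745  -8.33709824 -71.44172807
  51.84588041] 0.024550008618866612
turn/90 [ 0.0002  0.0002 -0.0001] then shift [-0.0022  0.0002  0.0723] t 18.75
red 51 [[-30.0, 44.0, 47.0], [-21.0, 71.0, 52.0], [-15.0, 90.0, 57.0]]
red2 42 [[-30.0, 48.0, 48.0], [-23.0, 62.0, 54.0], [-16.0, 88.0, 55.0]]
or 453 [[-115.0, -97.0, 7.0], [-24.0, -75.0, 51.0], [-15.0, -47.0, 57.0]]
gr 238 [[1.0, -28.0, 20.0], [75.0, -6.0, 53.0], [85.0, 20.0, 57.0]]
white 338 [[-145.0, 40.0, 18.0], [-61.0, 65.0, 53.0], [-17.0, 95.0, 57.0]]
white 342 [[-145.0, -101.0, 17.0], [-61.0, -75.0, 53.0], [-35.0, -45.0, 57.0]]
white 314 [[-45.0, -27.0, 33.0], [36.0, -4.0, 53.0], [67.0, 23.0, 57.0]]
```

View pics/c7.png

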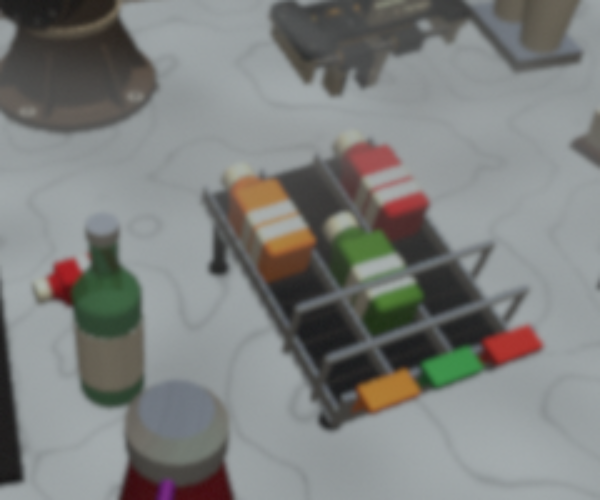

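Picture: all three bottles lie in their lanes with caps uphill. Orange is on the right at (270,230), red on the left at (385,190) and green in the centre at (370,270). I'll push red down first.

Request:
apply_moves([
  [0.0,-0.002,0,0.03,0,0,0],
  [0.0,0,0,0.025,0,0,0],
  [0.0,0,0,0.0173,0,0,0],
  [0.0,0,0,0,0,0,0],
  [0.0,0.005,0,0,0,0,0],
  [0.0,0.003,0,0,0,0,0],
  [0.0,0.003,0,0,0,0,0],
  [0.0,0.003,0,0,0,0,0],
  [0.0,0.003,0,0,0,0,0],
  [0.0,0.003,0,0,0,0,0],
  [0.0,0.004,0,0,0,0,0],
  [0.0,0.005,0,0,0,0,0],
  [0.0,0.005,0,0,0,0,0],
  [0.0,0.005,0,0,0,0,0],
  [0.0,0.005,0,0,0,0,0],
  [0.0,0.005,0,0,0,0,0],
  [0.0,0.005,0,0,0,0,0],
  [0.0,0.005,0,0,0,0,0],
  [0.0,0.005,0,0,0,0,0],
  [0.0,0.005,0,0,0,0,0],
])

```text
time_s: 20.42
tcp_pos: [0.4176, 0.2621, 0.1178]
eef_rot: [180.0, 12.0, 11.3]
contact_force: [-0.5, -0.8, 1.3]
gripper_width: 0.001
gripper_force: 0.8
```

```bash
cat >> h.py <<'E'
def see(f):
    inrack(); s=get_state(); print('t',s['time_s'],s['contact_force'].round(1),s['gripper_width']); b=snap('scene',f); P=cloud(b);X=(P-O)@Rrack(YAW)
    hsv=cv2.cvtColor(b['frame'],cv2.COLOR_RGB2HSV).astype(int)
    for n,hs,y in(('red',((0,4),(170,180)),.07),('or',((6,18),),-.07),('gr',((45,85),),0),('white',((0,180),),.07),('white',((0,180),),-.07),('white',((0,180),),0.)):
        w=(hsv[...,1]<70)&(hsv[...,2]>110) if n=='white' else hsv[...,1]>130
        hm=sum((hsv[...,0]>=a)&(hsv[...,0]<=c) for a,c in hs)>0
        m=hm&w&(X[...,0]<.16)&(X[...,0]>-.2)&(abs(X[...,1]-y)<.033)&(X[...,2]>0.005)&(X[...,2]<.061)
        if m.sum()>3: print(n,y,m.sum(),(np.percentile(X[m],[1,50,99],axis=0)*1000).round().tolist())
E
python3 -c "
from h import *
see('s8')"
```

```text
rack [-103.    70.1   33.9]
t 20.4167 [-0.5 -0.8  1.3] 0.0009612624765300294
red 0.07 292 [[-62.0, 43.0, 43.0], [-26.0, 63.0, 53.0], [158.0, 91.0, 61.0]]
or -0.07 482 [[-115.0, -97.0, 7.0], [-22.0, -75.0, 51.0], [159.0, -47.0, 61.0]]
gr 0 276 [[-2.0, -28.0, 18.0], [74.0, -7.0, 53.0], [158.0, 20.0, 61.0]]
white 0.07 349 [[-93.0, 42.0, 27.0], [-6.0, 66.0, 53.0], [39.0, 95.0, 57.0]]
white -0.07 344 [[-145.0, -100.0, 23.0], [-61.0, -75.0, 53.0], [-34.0, -45.0, 57.0]]
white 0.0 317 [[-45.0, -28.0, 32.0], [36.0, -4.0, 53.0], [67.0, 24.0, 57.0]]
```

Request:
apply_moves([
  [0.0,0.005,0,0,0,0,0],
  [0.0,0.005,0,0,0,0,0],
  [0.0,0.005,0,0,0,0,0],
  [0.0,0.005,0,0,0,0,0],
  [0.0,0.005,0,0,0,0,0],
  [0.0,0.005,0,0,0,0,0],
  [0.0,0.005,0,0,0,0,0],
  [0.0,0.005,0,0,0,0,0],
  [0.0,0.005,0,0,0,0,0],
  [0.0,0.005,0,0,0,0,0],
  [0.0,0.005,0,0,0,0,0],
  [0.0,0.005,0,0,0,0,0],
  [0.0,0.005,0,0,0,0,0],
  [0.0,0.005,0,0,0,0,0],
  [0.0,0.005,0,0,0,0,0],
  [0.0,0.005,0,0,0,0,0],
  [0.0,0.005,0,0,0,0,0],
  [0.0,0.005,0,0,0,0,0],
  [0.0,0.005,0,0,0,0,0],
  [0.0,0.004,0,0,0,0,0],
])

```text
time_s: 22.13
tcp_pos: [0.5126, 0.2811, 0.0973]
eef_rot: [180.0, 12.0, 11.3]
contact_force: [-0.9, 0.3, 0.1]
gripper_width: 0.0006
gripper_force: 0.5
```

Request:
apply_moves([
  [0.0,0.003,0,0,0,0,0],
  [0.0,0.002,0,0,0,0,0],
  [0.0,0.002,0,0,0,0,0],
  [0.0,0.001,0,0,0,0,0],
  [0.0,0.001,0,0,0,0,0],
  [0.0,0.001,0,0,0,0,0],
  [0.0,0,0,0,0,0,0],
])

```text
time_s: 22.72
tcp_pos: [0.5218, 0.283, 0.0953]
eef_rot: [-180.0, 12.0, 11.3]
contact_force: [-0.4, 0.2, -0.1]
gripper_width: 0.0004
gripper_force: 0.1
```

```bash
python3 -c "
from h import *
see('s9')"
```

```text
rack [ 5.6 70.2 34. ]
t 22.7167 [-0.4  0.2 -0.1] 0.00041794023768663144
red 0.07 414 [[58.0, 41.0, 22.0], [83.0, 59.0, 53.0], [158.0, 92.0, 61.0]]
or -0.07 477 [[-115.0, -97.0, 7.0], [-22.0, -75.0, 52.0], [158.0, -46.0, 61.0]]
gr 0 222 [[-1.0, -29.0, 16.0], [79.0, -12.0, 52.0], [160.0, 20.0, 61.0]]
white 0.07 312 [[-141.0, 41.0, 16.0], [99.0, 64.0, 53.0], [128.0, 101.0, 57.0]]
white -0.07 349 [[-146.0, -101.0, 19.0], [-61.0, -75.0, 52.0], [-34.0, -44.0, 57.0]]
white 0.0 303 [[-44.0, -31.0, 31.0], [37.0, -5.0, 52.0], [69.0, 24.0, 57.0]]
```

Request:
apply_moves([
  [0.0,0.001,0,0,0,0,0],
  [0.0,0.001,0,0,0,0,0],
  [0.0,0.001,0,0,0,0,0],
  [0.0,0.001,0,0,0,0,0],
  [0.0,0,0,0,0,0,0],
])

```text
time_s: 23.18
tcp_pos: [0.5249, 0.2836, 0.0947]
eef_rot: [180.0, 12.1, 11.3]
contact_force: [-4.2, -0.3, 3.5]
gripper_width: 0.0002
gripper_force: 2.6
```

Request:
apply_moves([
  [0.0,0.001,0,0,0,0,0],
  [0.0,0.001,0,0,0,0,0],
  [0.0,0,0,0,0,0,0],
])

```text
time_s: 23.43
tcp_pos: [0.525, 0.2836, 0.0947]
eef_rot: [180.0, 12.3, 11.3]
contact_force: [-11.4, 0.3, 12.0]
gripper_width: 0.0003
gripper_force: 7.1
```

```bash
python3 - <<'E'
from h import *
see('s10'); snap('top','t10')
a=cv2.imread('pics/s10.png')[90:240,260:430]; b=cv2.imread('pics/t10.png')[130:280,120:230]
cv2.imwrite('pics/c10.png',np.hstack([cv2.resize(a,None,fx=2.8,fy=2.8,interpolation=3),cv2.resize(b,None,fx=2.8,fy=2.8,interpolation=3)]))
E
```

```text
rack [ 9.  70.2 34.1]
t 23.4333 [-11.4   0.3  12. ] 0.0002585492439051505
red 0.07 392 [[57.0, 41.0, 21.0], [83.0, 59.0, 53.0], [157.0, 92.0, 60.0]]
or -0.07 477 [[-115.0, -97.0, 7.0], [-22.0, -75.0, 51.0], [159.0, -46.0, 61.0]]
gr 0 221 [[-1.0, -28.0, 18.0], [79.0, -12.0, 52.0], [159.0, 19.0, 61.0]]
white 0.07 303 [[-131.0, 41.0, 17.0], [102.0, 65.0, 53.0], [132.0, 95.0, 57.0]]
white -0.07 347 [[-145.0, -101.0, 17.0], [-61.0, -75.0, 53.0], [-35.0, -45.0, 57.0]]
white 0.0 297 [[-45.0, -31.0, 32.0], [38.0, -6.0, 53.0], [72.0, 24.0, 57.0]]
```

View pics/c10.png

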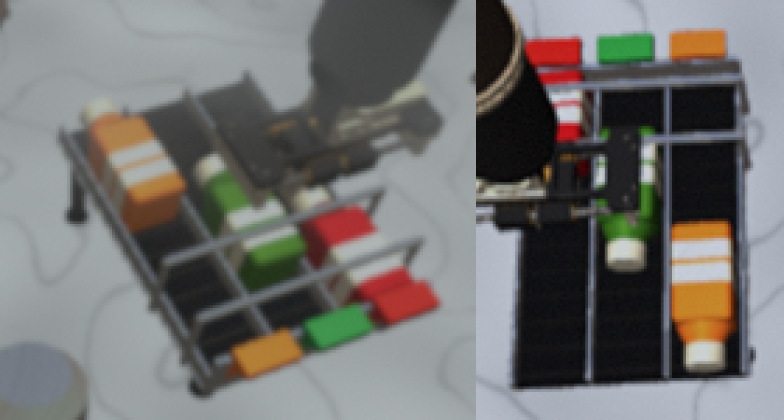

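Red looks home: its base is at the clip at (385,285), and the force rises with no further travel. I'll back off, move to green and cross-check the stall position there.

Request:
apply_moves([
  [0.0,-0.01,0,0,0,0,0],
  [0.0,-0.015,0,0,0,0,0],
  [0.0,0,0,-0.035,0,0,0],
  [0.0,0,0,-0.035,0,0,0],
  [0.0,-0.0225,0.034,0,0,0,0],
  [0.0,-0.0225,0.036,0,0,0,0],
  [0.0,-0.01,0,0,0,0,0],
  [0.0,0,0,0.03,0,0,0],
  [0.0,0,0,0.03,0,0,0],
  [0.0,0,0,0.01,0,0,0],
  [0.0,0,0,0,0,0,0],
  [0.0,0,0,0,0,0,0],
])

```text
time_s: 24.53
tcp_pos: [0.4652, 0.201, 0.111]
eef_rot: [180.0, 12.0, 11.3]
contact_force: [-0.4, 1.3, 0.2]
gripper_width: 0.0003
gripper_force: 0.0
```

```bash
python3 - <<'E'
from h import *
see('s11'); go(lane(.0085,0,.034),RT)
b=load('s11');P=cloud(b);X=(P-O)@Rrack(YAW)
# low red face profile: points z<50, x>.1 in red lane; and full white run
hsv=cv2.cvtColor(b['frame'],cv2.COLOR_RGB2HSV).astype(int)
rd=((hsv[...,0]<=4)|(hsv[...,0]>=170))&(hsv[...,1]>130)&(abs(X[...,1]-.07)<.03)&(X[...,0]>.03)
Q=X[rd]*1000; top=Q[(Q[:,2]>48)&(Q[:,2]<57.5)]
print(np.histogram(top[:,0],bins=np.arange(50,180,5)))
cap=(hsv[...,1]<70)&(hsv[...,2]>110)&(abs(X[...,1]-.07)<.02)&(X[...,0]>-.05)&(X[...,0]<.06)&(X[...,2]>.02)&(X[...,2]<.05)
print('redcap',cap.sum(),np.percentile(X[cap][:,0]*1000,[1,5,50,99]))
E
```

```text
rack [-67.6   0.9  34.5]
t 24.5333 [-0.4  1.3  0.2] 0.0002886178042569022
red 0.07 401 [[58.0, 42.0, 22.0], [83.0, 60.0, 53.0], [159.0, 91.0, 61.0]]
or -0.07 409 [[-117.0, -97.0, 7.0], [-19.0, -79.0, 49.0], [160.0, -47.0, 60.0]]
gr 0 301 [[-4.0, -28.0, 16.0], [74.0, -6.0, 53.0], [158.0, 21.0, 61.0]]
white 0.07 305 [[20.0, 43.0, 32.0], [102.0, 66.0, 53.0], [131.0, 95.0, 57.0]]
white -0.07 262 [[-146.0, -101.0, 18.0], [-57.0, -80.0, 52.0], [38.0, -45.0, 57.0]]
white 0.0 319 [[-50.0, -29.0, 32.0], [36.0, -3.0, 53.0], [68.0, 25.0, 57.0]]
turn/90 [ 0.0002 -0.0009  0.0007] then shift [0.0756 0.0012 0.0012] t 24.5833
(array([ 0,  6, 25, 28, 34, 33, 31, 32,  3,  0,  0,  0,  0,  0,  0,  0,  5,
       35, 36, 34,  1,  0,  3,  3,  4]), array([ 50,  55,  60,  65,  70,  75,  80,  85,  90,  95, 100, 105, 110,
       115, 120, 125, 130, 135, 140, 145, 150, 155, 160, 165, 170, 175]))
redcap 79 [20.25611004 22.35389502 30.3528505  40.88125862]
```

Red's base is at x=150 and its cap at 20, so it is home. Next is green.

Request:
apply_moves([
  [0.0,0.005,0.001,0,0,0,0],
  [0.0,0.004,0,0,0,0,0],
  [0.0,0.003,0,0,0,0,0],
  [0.0,0.003,0,0,0,0,0],
  [0.0,0.004,0,0,0,0,0],
  [0.0,0.005,0,0,0,0,0],
  [0.0,0.005,0,0,0,0,0],
  [0.0,0.005,0,0,0,0,0],
  [0.0,0.005,0,0,0,0,0],
  [0.0,0.005,0,0,0,0,0],
  [0.0,0.005,0,0,0,0,0],
  [0.0,0.005,0,0,0,0,0],
  [0.0,0.004,0,0,0,0,0],
  [0.0,0.004,0,0,0,0,0],
  [0.0,0.003,0,0,0,0,0],
  [0.0,0.003,0,0,0,0,0],
  [0.0,0.002,0,0,0,0,0],
  [0.0,0.002,0,0,0,0,0],
  [0.0,0.001,0,0,0,0,0],
  [0.0,0,0,0,0,0,0],
])

```text
time_s: 26.25
tcp_pos: [0.5352, 0.214, 0.0953]
eef_rot: [-180.0, 12.0, 11.3]
contact_force: [0.0, 0.1, 0.3]
gripper_width: 0.0005
gripper_force: 0.1
```

```bash
python3 -c "
from h import *
see('s12')"
```

```text
rack [ 5.2 -0.1 33.9]
t 26.25 [0.  0.1 0.3] 0.0004949320644709201
red 0.07 362 [[56.0, 41.0, 35.0], [83.0, 62.0, 53.0], [158.0, 92.0, 61.0]]
or -0.07 385 [[-116.0, -97.0, 8.0], [-26.0, -80.0, 51.0], [159.0, -48.0, 61.0]]
gr 0 332 [[61.0, -26.0, 22.0], [83.0, -4.0, 53.0], [159.0, 25.0, 61.0]]
white 0.07 314 [[21.0, 42.0, 29.0], [103.0, 64.0, 53.0], [131.0, 94.0, 57.0]]
white -0.07 230 [[-146.0, -101.0, 18.0], [-68.0, -83.0, 51.0], [98.0, -57.0, 57.0]]
white 0.0 351 [[16.0, -31.0, 29.0], [98.0, -3.0, 53.0], [130.0, 27.0, 57.0]]
```

Request:
apply_moves([
  [0.0,0.001,0,0,0,0,0],
  [0.0,0.001,0,0,0,0,0],
  [0.0,0.001,0,0,0,0,0],
  [0.0,0.001,0,0,0,0,0],
  [0.0,0,0,0,0,0,0],
])

```text
time_s: 26.72
tcp_pos: [0.5383, 0.2146, 0.0946]
eef_rot: [180.0, 12.1, 11.3]
contact_force: [-3.8, 0.1, 3.5]
gripper_width: 0.0003
gripper_force: 2.0
```

Request:
apply_moves([
  [0.0,0.001,0,0,0,0,0],
  [0.0,0.001,0,0,0,0,0],
  [0.0,0,0,0,0,0,0],
])

```text
time_s: 26.97
tcp_pos: [0.5385, 0.2146, 0.0946]
eef_rot: [180.0, 12.2, 11.3]
contact_force: [-11.4, 0.8, 9.6]
gripper_width: 0.0007
gripper_force: 6.4
```

Request:
apply_moves([
  [0.0,-0.01,0,0,0,0,0],
  [0.0,-0.015,0,0,0,0,0],
  [0.0,0,0,-0.035,0,0,0],
  [0.0,0,0,-0.035,0,0,0],
  [0.0,-0.0312,0.014,0,0,0,0],
  [0.0,-0.0312,0.014,0,0,0,0],
  [0.0,-0.0312,0.014,0,0,0,0],
  [0.0,-0.0312,0.014,0,0,0,0],
  [0.0,-0.0312,0.014,0,0,0,0],
  [0.0,0,0,0,0,0,0],
  [0.0,0,0,0,0,0,0],
])

```text
time_s: 27.88
tcp_pos: [0.3947, 0.114, 0.2015]
eef_rot: [-179.9, 11.8, 11.3]
contact_force: [0.5, -0.3, 0.0]
gripper_width: 0.0001
gripper_force: 0.0
```

```bash
python3 -c "
from h import *
see('s13');go(lane(-.17,-.07,.034),RT)"
```

```text
rack [-170.8  -70.6  105.1]
t 27.8833 [ 0.5 -0.3  0. ] 0.0001373996800183058
red 0.07 357 [[57.0, 42.0, 37.0], [83.0, 61.0, 53.0], [159.0, 91.0, 61.0]]
or -0.07 488 [[-117.0, -97.0, 7.0], [-23.0, -75.0, 51.0], [159.0, -46.0, 60.0]]
gr 0 320 [[61.0, -26.0, 24.0], [83.0, -4.0, 53.0], [159.0, 24.0, 61.0]]
white 0.07 314 [[-109.0, 41.0, 17.0], [102.0, 64.0, 53.0], [132.0, 94.0, 57.0]]
white -0.07 339 [[-145.0, -101.0, 18.0], [-61.0, -75.0, 53.0], [-35.0, -45.0, 57.0]]
white 0.0 335 [[21.0, -26.0, 32.0], [103.0, -3.0, 53.0], [133.0, 26.0, 57.0]]
turn/90 [-0.0007 -0.002   0.0004] then shift [-0.0002 -0.0002  0.0709] t 27.9333
```

Request:
apply_moves([
  [0.0,-0.001,0,0.03,0,0,0],
  [0.0,0,0,0.025,0,0,0],
  [0.0,0,0,0.0159,0,0,0],
  [0.0,0,0,0,0,0,0],
  [0.0,0.005,0,0,0,0,0],
  [0.0,0.003,0,0,0,0,0],
  [0.0,0.003,0,0,0,0,0],
  [0.0,0.003,0,0,0,0,0],
  [0.0,0.003,0,0,0,0,0],
  [0.0,0.003,0,0,0,0,0],
  [0.0,0.004,0,0,0,0,0],
  [0.0,0.005,0,0,0,0,0],
  [0.0,0.005,0,0,0,0,0],
  [0.0,0.005,0,0,0,0,0],
  [0.0,0.005,0,0,0,0,0],
  [0.0,0.005,0,0,0,0,0],
  [0.0,0.005,0,0,0,0,0],
  [0.0,0.005,0,0,0,0,0],
  [0.0,0.005,0,0,0,0,0],
  [0.0,0.005,0,0,0,0,0],
])

```text
time_s: 29.6
tcp_pos: [0.4463, 0.1248, 0.1166]
eef_rot: [180.0, 12.0, 11.3]
contact_force: [-1.8, -0.5, 2.6]
gripper_width: 0.0003
gripper_force: 1.3
```

```bash
python3 -c "
from h import *
see('s14')"
```

```text
rack [-101.5  -70.2   33.1]
t 29.6 [-1.8 -0.5  2.6] 0.00031499329123052484
red 0.07 356 [[58.0, 42.0, 37.0], [84.0, 62.0, 53.0], [159.0, 91.0, 61.0]]
or -0.07 490 [[-66.0, -98.0, 9.0], [-25.0, -78.0, 52.0], [160.0, -45.0, 61.0]]
gr 0 318 [[60.0, -26.0, 22.0], [82.0, -5.0, 53.0], [158.0, 24.0, 61.0]]
white 0.07 321 [[-68.0, 41.0, 21.0], [102.0, 64.0, 52.0], [132.0, 95.0, 57.0]]
white -0.07 342 [[-90.0, -97.0, 33.0], [-5.0, -74.0, 53.0], [21.0, -45.0, 57.0]]
white 0.0 337 [[22.0, -26.0, 32.0], [102.0, -3.0, 53.0], [133.0, 26.0, 57.0]]
```

Request:
apply_moves([
  [0.0,0.005,0,0,0,0,0],
  [0.0,0.005,0,0,0,0,0],
  [0.0,0.005,0,0,0,0,0],
  [0.0,0.005,0,0,0,0,0],
  [0.0,0.005,0,0,0,0,0],
  [0.0,0.005,0,0,0,0,0],
  [0.0,0.005,0,0,0,0,0],
  [0.0,0.005,0,0,0,0,0],
  [0.0,0.005,0,0,0,0,0],
  [0.0,0.005,0,0,0,0,0],
  [0.0,0.005,0,0,0,0,0],
  [0.0,0.005,0,0,0,0,0],
  [0.0,0.005,0,0,0,0,0],
  [0.0,0.005,0,0,0,0,0],
  [0.0,0.005,0,0,0,0,0],
  [0.0,0.005,0,0,0,0,0],
  [0.0,0.005,0,0,0,0,0],
  [0.0,0.005,0,0,0,0,0],
  [0.0,0.005,0,0,0,0,0],
  [0.0,0.004,0,0,0,0,0],
])

```text
time_s: 31.32
tcp_pos: [0.5413, 0.1438, 0.0961]
eef_rot: [180.0, 12.0, 11.3]
contact_force: [-1.4, -0.2, -0.1]
gripper_width: 0.0001
gripper_force: 0.7
```

Request:
apply_moves([
  [0.0,0.003,0,0,0,0,0],
  [0.0,0.002,0,0,0,0,0],
  [0.0,0.001,0,0,0,0,0],
  [0.0,0.001,0,0,0,0,0],
  [0.0,0,0,0,0,0,0],
])

```text
time_s: 31.73
tcp_pos: [0.5476, 0.1451, 0.0948]
eef_rot: [-180.0, 12.0, 11.3]
contact_force: [-0.5, 0.0, -0.7]
gripper_width: 0.0006
gripper_force: 0.2
```

```bash
python3 -c "
from h import *
inrack()"
```

```text
rack [  4.1 -70.1  33.1]
```

Request:
apply_moves([
  [0.0,0.001,0,0,0,0,0],
  [0.0,0.001,0,0,0,0,0],
  [0.0,0.001,0,0,0,0,0],
  [0.0,0.001,0,0,0,0,0],
  [0.0,0.001,0,0,0,0,0],
  [0.0,0,0,0,0,0,0],
])

```text
time_s: 32.23
tcp_pos: [0.5516, 0.1459, 0.0939]
eef_rot: [180.0, 12.1, 11.3]
contact_force: [-4.7, -1.3, 4.6]
gripper_width: 0.0005
gripper_force: 2.7
```

Request:
apply_moves([
  [0.0,0.001,0,0,0,0,0],
  [0.0,0.001,0,0,0,0,0],
  [0.0,0,0,0,0,0,0],
])

```text
time_s: 32.48
tcp_pos: [0.5516, 0.1458, 0.0939]
eef_rot: [180.0, 12.3, 11.3]
contact_force: [-11.7, 0.6, 10.7]
gripper_width: 0.0007
gripper_force: 6.9
```

Stalled at the stop. I'll retreat uphill and up, then check everything.

Request:
apply_moves([
  [0.0,-0.01,0,0,0,0,0],
  [0.0,-0.02,0,0,0,0,0],
  [0.0,0,0,-0.035,0,0,0],
  [0.0,0,0,-0.035,0,0,0],
  [0.0,-0.03,0,-0.02,0,0,0],
  [0.0,-0.03,0,-0.02,0,0,0],
  [0.0,-0.03,0,-0.02,0,0,0],
  [0.0,-0.03,0,-0.02,0,0,0],
  [0.0,0,0,0,0,0,0],
  [0.0,0,0,0,0,0,0],
])

```text
time_s: 33.32
tcp_pos: [0.4411, 0.124, 0.2736]
eef_rot: [-179.9, 11.7, 11.4]
contact_force: [0.4, 0.8, -0.4]
gripper_width: 0.0007
gripper_force: 0.0
```

```bash
python3 - <<'E'
from h import *
see('s15'); snap('top','t15')
b=load('s15');P=cloud(b);X=(P-O)@Rrack(YAW);hsv=cv2.cvtColor(b['frame'],cv2.COLOR_RGB2HSV).astype(int)
for y in(-.07,0,.07):
    cap=(hsv[...,1]<70)&(hsv[...,2]>110)&(abs(X[...,1]-y)<.02)&(X[...,0]>-.03)&(X[...,0]<.06)&(X[...,2]>.02)&(X[...,2]<.05)
    print('cap',y,cap.sum(),np.percentile(X[cap][:,0]*1000,[1,5]))
cv2.imwrite('pics/c15.png',np.hstack([cv2.resize(cv2.imread('pics/s15.png')[60:300,100:440],None,fx=1.3,fy=1.3),cv2.resize(cv2.imread('pics/t15.png')[80:320,120:400],None,fx=1.3,fy=1.3)]))
E
```

```text
rack [-139.3  -69.9  185.5]
t 33.3167 [ 0.4  0.8 -0.4] 0.0007029108230555378
red 0.07 360 [[57.0, 42.0, 36.0], [84.0, 62.0, 53.0], [159.0, 91.0, 61.0]]
or -0.07 357 [[52.0, -98.0, 13.0], [85.0, -89.0, 52.0], [160.0, -46.0, 61.0]]
gr 0 310 [[62.0, -26.0, 37.0], [83.0, -3.0, 53.0], [159.0, 24.0, 61.0]]
white 0.07 319 [[-94.0, 42.0, 19.0], [102.0, 65.0, 53.0], [132.0, 102.0, 57.0]]
white -0.07 339 [[-76.0, -101.0, 23.0], [102.0, -75.0, 53.0], [132.0, -46.0, 57.0]]
white 0.0 339 [[21.0, -26.0, 21.0], [102.0, -2.0, 53.0], [133.0, 26.0, 57.0]]
cap -0.07 86 [19.84633953 21.95634642]
cap 0 81 [20.69749478 21.83117907]
cap 0.07 79 [20.41577402 21.33562913]
```

View pics/c15.png

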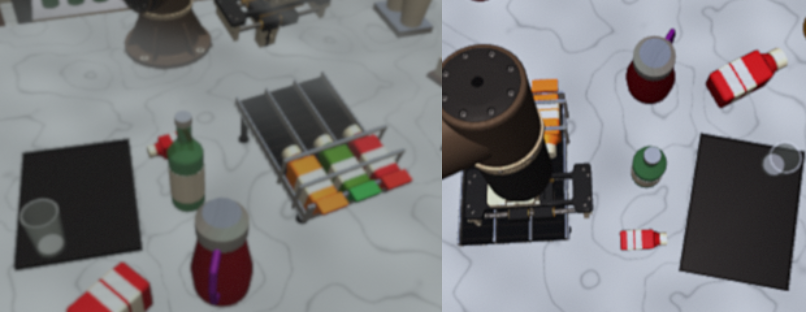

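The picture shows all three bottles lined up at the stop, each under its own clip, at (320,175) in the left view. The tumbler, water bottle and jug have not moved. The three cap ends are within 1 mm of each other at x≈20, so I'm handing in.

```bash
python3 -c "
from h import *
print(close_job())"
```

```text
the job is handed in; nothing more can be done
None
```

The orange, green and red bottles all lie flat against the stop board in their own lanes, caps uphill, with the gripper clear; the tumbler, water bottle and jug look untouched, and I handed the job in at about 33 s of the 72 s allowed.

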